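# Clamp a test bar in a thumbscrew fixture

### The job

Push the aluminium bar along its channel in the clamping fixture until it is fully home against the end stop, then turn the knurled thumbscrew clockwise until its foot seats on the bar, and just past the rise in resistance nip it up to about 0.3 N m so that it holds the bar firmly. Stop there: the bar is soft and must not be overtightened (0.4 N m is too much). Leave the bar clamped, let go, and do not disturb the dish, forceps and slide box beside it.

Things in the scene. Friction and masses are not known exactly. Their poses are not given: they have to be found in the camera images.
- fixture: Clamping fixture fixed to the desk; origin on the desk; x along the channel from the open mouth to the end stop, z up. Grey base 135 x 84 x 10 mm, x -50 to +85 mm. Channel 33 mm wide between rails (x -30 to +70 mm, tops 24 mm up). Stop face at x = +70 mm, 30 mm high. Bridge over the channel at x = +20 mm (28 mm along x, 80 mm along y, underside 45, top 56 mm up) carries the upright thumbscrew.
- nest_pad: Thin dark steel pad fixed as the channel's floor, 120 x 31 x 4 mm, top 14 mm above the desk; origin at its underside's centre. It bears the clamping load: firm is above 4 N, overtightened above 25 N, about 13 N is right. Held still after a small turn, the screw head pushes back with under 0.06 N m while free, about 0.2 as the foot seats, about 0.3 when rightly tight and over 0.4 when overtight.
- bar: Loose flat aluminium bar 120 x 30 x 14 mm, about 0.14 kg, lying lengthwise in the channel; origin at the centre of its underside, x along it towards the stop, z up. It starts drawn out 20 to 45 mm towards the mouth. Fully home, its far end touches the stop, its near end is flush with the front edge of the base and its origin is at fixture x = +10 mm.
- screw_axis (a point): Point on the thumbscrew's vertical axis at the bridge's top face, fixed to the fixture, axes as its. A brass bush 18 mm across rises 4 mm above this point. The round knurled steel head, 26 mm across and 18 mm tall, has its underside 12 to 18 mm above this point at the start and 11 mm when seated. Clockwise from above lowers it, 2 mm per rad. The head has a rubber core that twists 1 rad per N m.
- screw_foot_spot (a point): Point on the bar's top plane straight below the screw, 28 mm above the desk, fixed to the fixture, axes as its. Here the screw's steel foot, 20 mm across, meets the bar. How far the screw is backed off at the start is not reported: it takes 0.6 to 3.4 rad of clockwise turning to meet the bar; then the load rises about 15 to 25 N per rad more of the head. The screw stays where it is left.
- nest_mouth (a point): Centre of the channel's open mouth, at the front edge of the base plate (fixture x = -50 mm) and at the bar's mid height, 21 mm above the desk; axes as the fixture's.
- petri_dish: Bystander: loose closed round culture dish, 93 mm across, 16 mm high, left of the fixture; origin at the centre of its underside.
- forceps: Bystander: loose steel forceps, 18 x 152 x 9 mm, lying left of the fixture along its own y axis; origin at the centre of the underside.
- slide_box: Bystander: loose small flat box of slides with a pale top, 68 x 83 x 17 mm, further to the left; origin at the centre of its underside.

How it is judged (in metres and radians):
On the way, in this order (a step that is already met when the one before it is completed fails the run):
1. the bar is pushed fully home against the end stop (x of bar in the frame of fixture above 0.007 m and angle between the x axis of bar and the x axis of fixture, either way round below 0.05 rad), for 0.2 s.
2. the screw is seated on the bar, loading it onto the floor pad with more than 4 N (all of step 1 and contact force between nest_pad and bar above 4 N), for 0.2 s.
At the end, for the whole second after the job is handed in: The bar lies in the channel, its far end within 3 mm of the end stop and its length within 0.05 rad of the channel, at rest, pressed on the floor pad with 4 to 25 N by the seated thumbscrew (all of step 2 and contact force between nest_pad and bar below 25 N and linear speed of bar below 0.01 m/s); the robot touches nothing.
It fails at once if the bar is overtightened or pressed down: more than 25 N on the floor pad (contact force between nest_pad and bar above 25 N).
It fails at once if the petri dish is moved more than 3 cm (distance of petri_dish from where it was at the start of the episode above 0.03 m).
It fails at once if the forceps is moved more than 3 cm (distance of forceps from where it was at the start of the episode above 0.03 m).
It fails at once if the slide box is moved more than 3 cm (distance of slide_box from where it was at the start of the episode above 0.03 m).
It also fails if it takes over 72 s, if anything falls off the work surface, if the arm or the gripper's body presses on something with over 40 N, if the wrist force passes 120 N, or if a joint passes its speed limit or range.

### The arm

A 6-joint arm with a two-finger parallel gripper is mounted at the origin on a cart in front of the work surface, level with it; the furniture and walls round the work are solid. World frame = base frame: x ahead of the robot, y to its left, z up, the work surface at z = 0. Lengths are in mm, angles in rad, forces in N, time in s.
With the tool pointing down it reaches from about 350 to 775 mm from the base axis. Payload 7.3 kg.
Tool frame: the origin (TCP) lies at the very end of the fingers, on their centre line; the grasp point (between the pads) lies 19 mm behind it; z points along the fingers, y is the line along which they close (so a half turn about z gives the same grasp; the last joint's range is limited). The gripper opens to 92 mm and grips with 3 to 60 N. Pads are 19 mm wide; open, the fingers measure 130 mm over their backs; the gripper's body (75 mm by 190 mm) begins 47 mm behind the grasp point.
Start: joints at [1.112, 0.342, 1.524, -0, 1.275, -0.146], TCP at [161.541, 499.549, 226.741] pointing down, gripper open.
Joint ranges: [-2.53, 2.53], [-0.77, 2.02], [0.04, 2.7], [-1, 4.14], [0.28, 2.66], [-3.11, 3.11]. Speed limits (rad/s): [2.57, 2.57, 3.14, 3.14, 3.14, 3.14].

### API

Orientations are given as [roll, pitch, yaw] about the fixed x, y, z axes, in that order (R = Rz(yaw) Ry(pitch) Rx(roll)).
In Python, from plant import bot gives the robot as it stands.
- The arm moves only by the tool send_rows, never from a script. Its argument "rows" is a list of rows, each an object of numbers: "x", "y", "z": the shift along the tool's x, y, z in units of 0.2 m (1.0 is 0.2 m); "ax", "ay", "az": the turn, a rotation vector about the tool's x, y, z in units of 60 degrees (1.0 is 60 degrees); "jaw": the opening, from -1 (shut) to 1 (fully open), so that 0 is half open. In form: [{"x": .., "y": .., "z": .., "ax": .., "ay": .., "az": .., "jaw": ..}, ...]. A call has exactly 10 rows; each row is the pose to reach, as a shift and turn from the pose commanded when the call began, along the tool's axes at that moment; what a row does not reach only later rows make up. A row lasts 1/8 s, in which the tool goes at most 62.5 mm and 10.7 degrees, less where a joint would pass 70% of its speed; a pose out of reach is approached as far as the arm can. A call with a number of a shift or a turn outside -1 to 1 is refused whole. A call with a gripper value outside its range is refused whole. The fingers move at their own pace and stop on an object; the grip force is fixed at half the most. Time passes only in rows, so rows that repeat a pose let the fingers close, or fill a call up. It gives the time, the measured TCP pose, the force, the opening and the grip force at its end, in the units of the state.
- bot.get_obs(): the state, without advancing time (a new reading comes with each control period).
- bot.capture(name): name is "side" or "top"; returns (picture, depth): 384x512x3 uint8, red, green, blue; 384x512 float32, mm along the optical axis (not along the pixel's ray), 0 where there is no reading.
- bot.camera_model(name): a dict with "vertical_fov" (degrees; the focal length in pixels is half the picture's height over the tangent of half this angle, whatever the lens; pixels are square), "cx", "cy" (the principal point, pixels), "R" (3x3) and "t" (3): a world point X has camera coordinates R X + t. Camera axes: x right, y down, z forward; pixel columns grow to the right and rows downward; lengths in mm; the calibration is good to about 2 mm. A picture is of the moment at which its call begins. camera_model takes no time and is no camera call.
- bot.close_job(): hands the job in; it is judged then, once.
The state is a dict: "time": time; "joint_positions": joint angles; "dq": joint speeds; "tau": joint torques, N m; "tool_pos": TCP position; "tcp_rot": TCP orientation; "contact_force": force on the tool from outside, world axes, zero at the start; "moment": the same for the moment, N m; "grip_width": finger opening in mm; "finger_force": force on a finger pad.
Only numpy, scipy, OpenCV 4.12 (cv2) and the standard library are available. Lean on these libraries where they do the work, as an engineer would, in place of code of your own. Each camera call takes 0.05 s, during which the arm holds its last target. There are 200 camera calls.

## Working session

There is one attempt and no reset: what is moved stays moved. The work goes in short steps, Python scripts to look and compute and a tool call to move; the robot and the scene stay as the last step left them, time stands still between calls to the robot, and variables do not carry over. Pictures are saved under pics/ and viewed, at most 10 in all, crops included, and the job is handed in when it is done.

Besides the shell and the picture viewer there is one more tool, called after "Call:" as a command line: name --argument value ..., lists and objects as JSON in quotes. send_rows: Moves the arm, as the interface text tells. Its arguments: {"type":"object","properties":{"rows":{"type":"array","items":{"type":"object","properties":{"x":{"type":"number","minimum":-1,"maximum":1},"y":{"type":"number","minimum":-1,"maximum":1},"z":{"type":"number","minimum":-1,"maximum":1},"ax":{"type":"number","minimum":-1,"maximum":1},"ay":{"type":"number","minimum":-1,"maximum":1},"az":{"type":"number","minimum":-1,"maximum":1},"jaw":{"type":"number"}}}}},"required":["rows"]}

```bash
mkdir -p pics
cat > h.py <<'E'
import numpy as np,cv2
from plant import bot
def cam(n):
    m=bot.camera_model(n);f=192/np.tan(np.radians(m["vertical_fov"])/2);return np.array(m["R"]),np.array(m["t"]),f,m["cx"],m["cy"]
def cloud(n,d):
    R,t,f,cx,cy=cam(n);v,u=np.mgrid[:384,:512];P=np.stack([(u-cx)/f*d,(v-cy)/f*d,d],-1);return (P-t)@R
def px(n,X):
    R,t,f,cx,cy=cam(n);c=R@np.array(X,float)+t;return c[0]/c[2]*f+cx,c[1]/c[2]*f+cy
def save(name,im,box=None,s=1):
    if box: im=im[box[1]:box[3],box[0]:box[2]]
    cv2.imwrite('pics/'+name,cv2.resize(im[...,::-1],None,fx=s,fy=s,interpolation=cv2.INTER_CUBIC))
E
python3 - <<'E'
from h import *
for n in("top","side"):
    im,d=bot.capture(n);save(n+'0.png',im,None,1.5);np.save(n+'0.npy',d)
    R,t,f,cx,cy=cam(n);print(n,(-R.T@t).round(),R.round(2).tolist(),round(f),cx,cy)
print(bot.get_obs())
E
```

```text
top [ 482.  112. 1059.] [[0.02, -1.0, -0.01], [-1.0, -0.02, -0.07], [0.07, 0.01, -1.0]] 408 261.2684815424251 196.4467349761363
side [323. 729. 618.] [[-0.93, -0.36, 0.0], [-0.23, 0.61, -0.76], [0.27, -0.71, -0.65]] 451 258.6265212522134 184.33987174509937
{'time': 0.1, 'joint_positions': array([ 1.11196802e+00,  3.42641320e-01,  1.52488515e+00, -8.90134126e-06,
        1.27539562e+00, -1.46021078e-01]), 'dq': array([-0.00043485, -0.00159891, -0.00300281, -0.00204856, -0.00251884,
       -0.00012371]), 'tau': array([ 1.20487937e-03, -4.32011032e+01, -2.44695550e+01,  7.18683307e-02,
        5.26807085e-02, -8.07576930e-05]), 'tool_pos': array([161.3959962 , 499.21308385, 226.1332275 ]), 'tcp_rot': array([-3.14027613e+00, -1.85014921e-04,  2.82878790e+00]), 'contact_force': array([-0.08430778,  0.10092953, -0.84753825]), 'moment': array([ 0.02957849, -0.03489505,  0.0325024 ]), 'finger_force': 0.0, 'grip_width': 92.0156885370963}
```

View pics/top0.png

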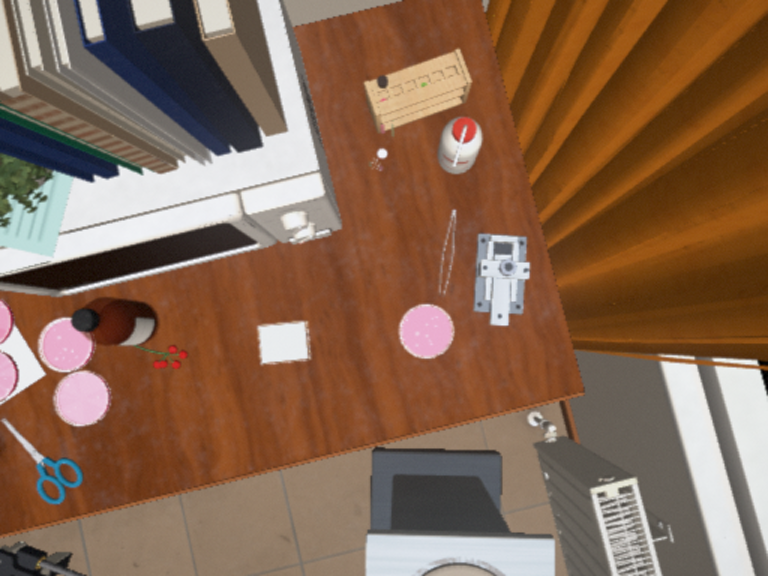

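View pics/side0.png

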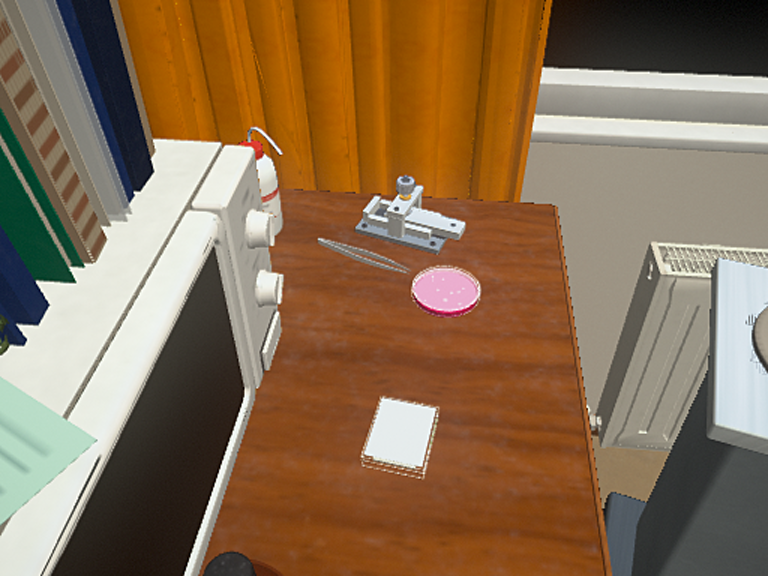

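The top view shows the fixture at about (503,275), with the mouth pointing towards the robot. The bar's near end is at about (500,322), and the curtain is close on the right. Next I'll enlarge this area and measure it.

Run:
```python
from h import *
im=cv2.imread('pics/top0.png')
im=cv2.resize(im,(512,384),interpolation=cv2.INTER_AREA)
im2,_=bot.capture("top");save('top1.png',im2,(300,145,370,225),7)
im3,d3=bot.capture("side");save('side1.png',im3,(230,110,315,175),9)
d=np.load('top0.npy');C=cloud("top",d)
z=C[...,2]
sub=C[150:222,305:362].reshape(-1,3)
for lo,hi in((5,14),(20,26),(26,31),(50,59),(60,95)):
    s=sub[(sub[:,2]>lo)&(sub[:,2]<hi)];
    if len(s)>5:
        r=cv2.minAreaRect(s[:,:2].astype(np.float32));print(lo,hi,len(s),s.mean(0).round(1),[np.round(q,1) for q in r])
print("wall", [C[v,u].round().tolist() for v,u in((183,370),(183,380),(220,385),(150,360))])
```

```text
5 14 601 [591.8 -56.7  10.2] [array([582.1, -64.5]), array([172.8, 131.4]), np.float64(8.5)]
20 26 250 [588.3 -59.5  23.8] [array([580. , -61.1]), array([139.4,  74.3]), np.float64(10.2)]
26 31 453 [569.8 -58.4  28.4] [array([581.7, -52.9]), array([ 64.6, 151.9]), np.float64(87.6)]
50 59 239 [595.8 -57.4  55.7] [array([596.9, -60.2]), array([79., 28.]), np.float64(88.2)]
60 95 117 [596.  -60.   83.7] [array([596.3, -60.9]), array([24.3, 68.8]), np.float64(1.4)]
wall [[609.0, -190.0, -130.0], [600.0, -196.0, -45.0], [501.0, -223.0, -90.0], [681.0, -131.0, -1.0]]
```

View pics/top1.png

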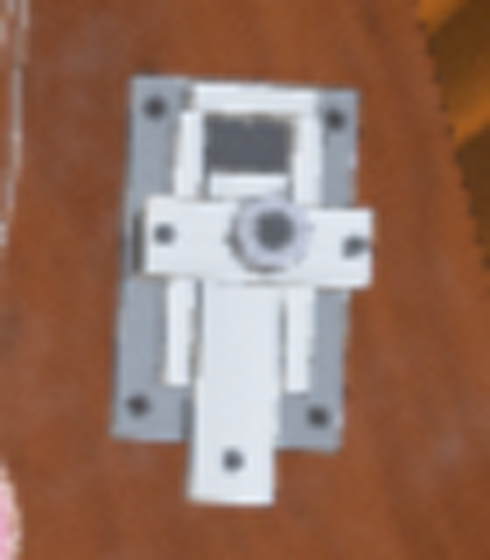

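View pics/side1.png

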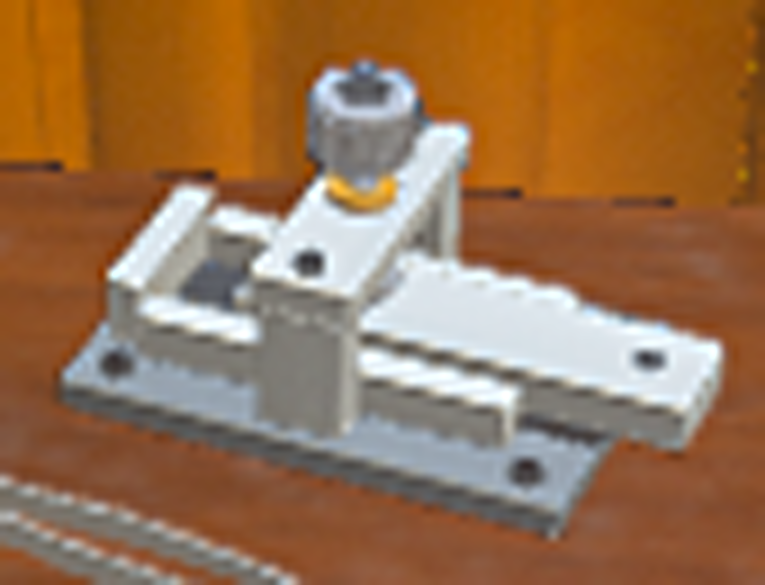

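The top crop shows base corners at (132,75), (358,92), (112,437) and (340,450), and the bar's near end at (188–274, 502). The head is centred at about (270,230). The side crop shows the screw backed off, with the head about one bush height clear.

Run:
```python
from h import *
def at(n,u,v,z):
    R,t,f,cx,cy=cam(n);o=-R.T@t;r=R.T@np.array([(u-cx)/f,(v-cy)/f,1]);return o+r*(z-o[2])/r[2]
for nm,p,z in(("TL",(132,75),10),("TR",(358,92),10),("BL",(112,437),10),("BR",(340,450),10),("barL",(188,500),28),("barR",(274,503),28),("head",(270,233),88)):
    print(nm,at("top",300+p[0]/7-.5,145+p[1]/7-.5,z).round(1))
C=cloud("top",np.load('top0.npy'))
s=C[150:222,305:362].reshape(-1,3);s=s[(s[:,2]>80)&(s[:,2]<100)&(s[:,0]<640)]
print("head",len(s),np.median(s,0),s.min(0),s.max(0))
for n in("top","side"):
    C=cloud(n,np.load(n+'0.npy')).reshape(-1,3)
    for z0 in(60,120,180,240,300):
        for x0 in(450,500,550,600,650):
            q=C[(C[:,2]>z0)&(C[:,2]<z0+60)&(abs(C[:,0]-x0)<25)&(C[:,1]<-100)]
            if len(q):print(n,z0,x0,len(q),q[:,1].max().round(),end='; ')
    print()
```

```text
TL [663.2 -21.1  10. ]
TR [ 658.7 -104.6   10. ]
BL [529.  -15.6  10. ]
BR [526.1 -99.1  10. ]
barL [506.1 -41.1  28. ]
barR [505.7 -72.   28. ]
head [596.4 -59.   88. ]
head 101 [596.09713964 -60.4884035   86.67593404] [584.02581167 -73.93580699  80.23038244] [608.39260857 -47.81060725  92.51115007]
top 60 450 502 -240.0; top 60 500 184 -214.0; top 60 550 170 -216.0; top 60 600 279 -176.0; top 60 650 112 -174.0; top 120 450 489 -241.0; top 120 500 236 -213.0; top 120 550 200 -215.0; top 120 600 345 -175.0; top 120 650 142 -173.0; top 180 450 100 -241.0; top 180 500 266 -213.0; top 180 550 250 -215.0; top 180 600 424 -174.0; top 180 650 169 -172.0; top 240 450 115 -241.0; top 240 500 359 -213.0; top 240 550 308 -213.0; top 240 600 532 -173.0; top 240 650 213 -172.0; top 300 450 137 -242.0; top 300 500 455 -212.0; top 300 550 390 -213.0; top 300 600 670 -174.0; top 300 650 284 -171.0; 
side 60 450 755 -237.0; side 60 500 522 -211.0; side 60 550 367 -213.0; side 60 600 650 -172.0; side 60 650 355 -169.0; side 120 450 494 -238.0; side 120 500 597 -210.0; side 120 550 399 -211.0; side 120 600 732 -172.0; side 120 650 403 -169.0; side 180 450 253 -237.0; side 180 500 662 -209.0; side 180 550 450 -211.0; side 180 600 819 -172.0; side 180 650 477 -169.0; side 240 450 251 -238.0; side 240 500 726 -211.0; side 240 550 425 -208.0; side 240 600 784 -172.0; side 240 650 534 -165.0; side 300 500 33 -211.0; side 300 550 1 -211.0; side 300 600 5 -174.0; side 300 650 11 -171.0;
```

Call:
send_rows --rows '[{"x": -0.1, "y": -0.09, "jaw": -1}, {"x": -0.2, "y": -0.19, "jaw": -1}, {"x": -0.3, "y": -0.28, "jaw": -1}, {"x": -0.4, "y": -0.37, "jaw": -1}, {"x": -0.5, "y": -0.46, "jaw": -1}, {"x": -0.6, "y": -0.56, "jaw": -1}, {"x": -0.7, "y": -0.65, "jaw": -1}, {"x": -0.8, "y": -0.74, "jaw": -1}, {"x": -0.9, "y": -0.83, "jaw": -1}, {"x": -1.0, "y": -0.93, "jaw": -1}]'

```text
schema error: expected keys x, y, z, ax, ay, az, jaw
```

Call:
send_rows --rows '[{"x": -0.1, "y": -0.09, "jaw": -1}, {"x": -0.2, "y": -0.19, "jaw": -1}, {"x": -0.3, "y": -0.28, "jaw": -1}, {"x": -0.4, "y": -0.37, "jaw": -1}, {"x": -0.5, "y": -0.46, "jaw": -1}, {"x": -0.6, "y": -0.56, "jaw": -1}, {"x": -0.7, "y": -0.65, "jaw": -1}, {"x": -0.8, "y": -0.74, "jaw": -1}, {"x": -0.9, "y": -0.83, "jaw": -1}, {"x": -1.0, "y": -0.93, "jaw": -1}]'

```text
schema error: expected keys x, y, z, ax, ay, az, jaw
```

```bash
cat >> h.py <<'E'
from scipy.spatial.transform import Rotation as Ro
def go(p,yaw):
    o=bot.get_obs();M=Ro.from_euler('xyz',o['tcp_rot'])
    T=Ro.from_euler('xyz',[np.pi,0,yaw])
    print('t',o['time'],'pos',o['tool_pos'].round(1),'rot',o['tcp_rot'].round(3),'q',o['joint_positions'].round(2),'F',o['contact_force'].round(1),'M',o['moment'].round(3),'w',round(float(o['grip_width']),1),'ff',o['finger_force'])
    print('shift',(M.inv().apply(np.array(p)-o['tool_pos'])/200).round(3),'turn',((M.inv()*T).as_rotvec()/np.radians(60)).round(3))
E
python3 -c "
from h import *
go([478,-55.7,120],3.104)"
```

```text
t 0.2 pos [161.4 499.3 226.3] rot [-3.141 -0.     2.829] q [ 1.11  0.34  1.52  0.    1.28 -0.15] F [-0.8 -0.7 -0.1] M [-0.038  0.024 -0.009] w 91.7 ff 0.0
shift [-2.36  -2.153  0.533] turn [-0.001 -0.    -0.263]
```

All keys are needed in every row.

Call:
send_rows --rows '[{"x": -0.1, "y": -0.09, "z": 0, "ax": 0, "ay": 0, "az": 0, "jaw": -1}, {"x": -0.2, "y": -0.18, "z": 0, "ax": 0, "ay": 0, "az": 0, "jaw": -1}, {"x": -0.3, "y": -0.27, "z": 0, "ax": 0, "ay": 0, "az": 0, "jaw": -1}, {"x": -0.4, "y": -0.36, "z": 0, "ax": 0, "ay": 0, "az": 0, "jaw": -1}, {"x": -0.5, "y": -0.45, "z": 0, "ax": 0, "ay": 0, "az": 0, "jaw": -1}, {"x": -0.6, "y": -0.54, "z": 0, "ax": 0, "ay": 0, "az": 0, "jaw": -1}, {"x": -0.7, "y": -0.63, "z": 0, "ax": 0, "ay": 0, "az": 0, "jaw": -1}, {"x": -0.8, "y": -0.72, "z": 0, "ax": 0, "ay": 0, "az": 0, "jaw": -1}, {"x": -0.9, "y": -0.81, "z": 0, "ax": 0, "ay": 0, "az": 0, "jaw": -1}, {"x": -1, "y": -0.9, "z": 0, "ax": 0, "ay": 0, "az": 0, "jaw": -1}]'

```text
time: 1.45
tool_pos: [296.7, 265.9, 226.7]
tcp_rot: [3.142, -0.0, 2.829]
contact_force: [-0.5, -0.1, 0.4]
grip_width: 0.6
finger_force: 0.0
```

Call:
send_rows --rows '[{"x": -0.1, "y": -0.09, "z": 0, "ax": 0, "ay": 0, "az": 0, "jaw": -1}, {"x": -0.2, "y": -0.18, "z": 0, "ax": 0, "ay": 0, "az": 0, "jaw": -1}, {"x": -0.3, "y": -0.27, "z": 0, "ax": 0, "ay": 0, "az": 0, "jaw": -1}, {"x": -0.4, "y": -0.36, "z": 0, "ax": 0, "ay": 0, "az": 0, "jaw": -1}, {"x": -0.5, "y": -0.45, "z": 0, "ax": 0, "ay": 0, "az": 0, "jaw": -1}, {"x": -0.6, "y": -0.54, "z": 0, "ax": 0, "ay": 0, "az": 0, "jaw": -1}, {"x": -0.7, "y": -0.63, "z": 0, "ax": 0, "ay": 0, "az": 0, "jaw": -1}, {"x": -0.8, "y": -0.72, "z": 0, "ax": 0, "ay": 0, "az": 0, "jaw": -1}, {"x": -0.9, "y": -0.81, "z": 0, "ax": 0, "ay": 0, "az": 0, "jaw": -1}, {"x": -1, "y": -0.9, "z": 0, "ax": 0, "ay": 0, "az": 0, "jaw": -1}]'

```text
time: 2.7
tool_pos: [431.6, 33.1, 226.6]
tcp_rot: [3.141, -0.0, 2.829]
contact_force: [-0.5, 0.4, 0.2]
grip_width: 0.5
finger_force: 0.0
```

```bash
python3 -c "
from h import *
go([478,-55.7,120],3.104)"
```

```text
t 2.7 pos [431.6  33.1 226.6] rot [ 3.141 -0.     2.829] q [-0.1   0.17  1.76  0.    1.21 -1.36] F [-0.5  0.4  0.2] M [-0.047 -0.045 -0.024] w 0.5 ff 0.0
shift [-0.357 -0.351  0.533] turn [ 0.    -0.    -0.263]
```

Call:
send_rows --rows '[{"x": -0.06, "y": -0.06, "z": 0.09, "ax": 0, "ay": 0, "az": -0.05, "jaw": -1}, {"x": -0.12, "y": -0.12, "z": 0.18, "ax": 0, "ay": 0, "az": -0.1, "jaw": -1}, {"x": -0.18, "y": -0.18, "z": 0.27, "ax": 0, "ay": 0, "az": -0.15, "jaw": -1}, {"x": -0.24, "y": -0.24, "z": 0.36, "ax": 0, "ay": 0, "az": -0.2, "jaw": -1}, {"x": -0.3, "y": -0.3, "z": 0.45, "ax": 0, "ay": 0, "az": -0.25, "jaw": -1}, {"x": -0.357, "y": -0.351, "z": 0.533, "ax": 0, "ay": 0, "az": -0.263, "jaw": -1}, {"x": -0.357, "y": -0.351, "z": 0.533, "ax": 0, "ay": 0, "az": -0.263, "jaw": -1}, {"x": -0.357, "y": -0.351, "z": 0.533, "ax": 0, "ay": 0, "az": -0.263, "jaw": -1}, {"x": -0.357, "y": -0.351, "z": 0.533, "ax": 0, "ay": 0, "az": -0.263, "jaw": -1}, {"x": -0.357, "y": -0.351, "z": 0.533, "ax": 0, "ay": 0, "az": -0.263, "jaw": -1}]'

```text
time: 3.95
tool_pos: [477.8, -54.5, 120.7]
tcp_rot: [-3.141, 0.001, 3.105]
contact_force: [-0.2, 0.1, 0.1]
grip_width: 0.3
finger_force: 0.0
```

```bash
python3 -c "
from h import *
go([478,-55.7,20],3.104)
im,d=bot.capture('side');save('s2.png',im,(200,60,360,200),5)"
```

```text
t 3.95 pos [477.8 -54.5 120.7] rot [-3.141e+00  1.000e-03  3.105e+00] q [-0.27  0.38  1.79  0.    0.97 -1.81] F [-0.2  0.1  0.1] M [ 0.038 -0.009  0.036] w 0.3 ff 0.0
shift [-0.001 -0.006  0.503] turn [-0.     0.001  0.001]
```

View pics/s2.png

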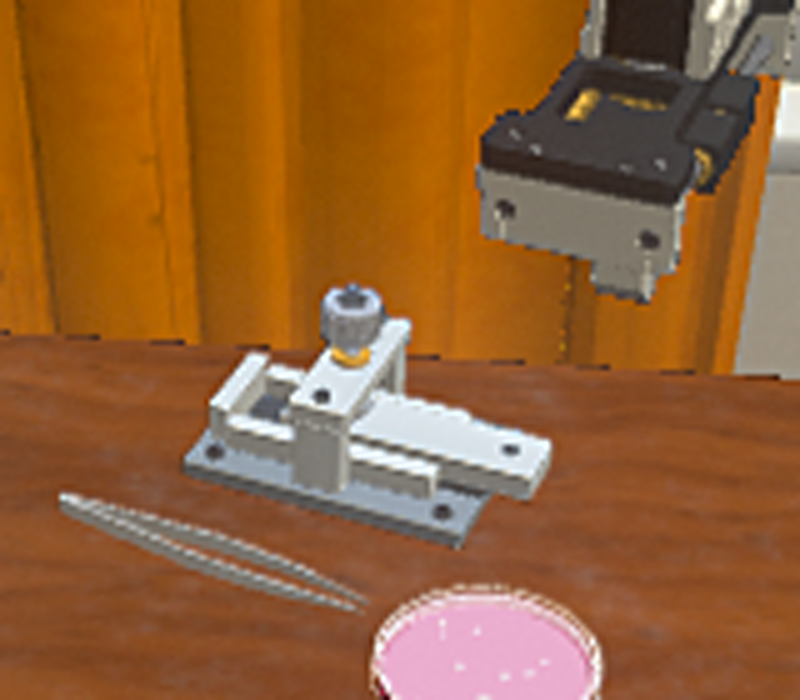

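The fingers are well behind the bar's near end, so I'll descend.

Call:
send_rows --rows '[{"x": 0, "y": 0, "z": 0.08, "ax": 0, "ay": 0, "az": 0, "jaw": -1}, {"x": 0, "y": 0, "z": 0.16, "ax": 0, "ay": 0, "az": 0, "jaw": -1}, {"x": 0, "y": 0, "z": 0.24, "ax": 0, "ay": 0, "az": 0, "jaw": -1}, {"x": 0, "y": 0, "z": 0.32, "ax": 0, "ay": 0, "az": 0, "jaw": -1}, {"x": 0, "y": 0, "z": 0.4, "ax": 0, "ay": 0, "az": 0, "jaw": -1}, {"x": 0, "y": 0, "z": 0.45, "ax": 0, "ay": 0, "az": 0, "jaw": -1}, {"x": 0, "y": 0, "z": 0.5, "ax": 0, "ay": 0, "az": 0, "jaw": -1}, {"x": 0, "y": 0, "z": 0.5, "ax": 0, "ay": 0, "az": 0, "jaw": -1}, {"x": -0.02, "y": 0, "z": 0.5, "ax": 0, "ay": 0, "az": 0, "jaw": -1}, {"x": -0.04, "y": 0, "z": 0.5, "ax": 0, "ay": 0, "az": 0, "jaw": -1}]'

```text
time: 5.25
tool_pos: [486.4, -55.2, 20.6]
tcp_rot: [-3.141, 0.001, 3.104]
contact_force: [-0.6, 0.2, 0.0]
grip_width: 0.7
finger_force: 0.0
```

Call:
send_rows --rows '[{"x": -0.01, "y": 0, "z": 0, "ax": 0, "ay": 0, "az": 0, "jaw": -1}, {"x": -0.025, "y": 0, "z": 0, "ax": 0, "ay": 0, "az": 0, "jaw": -1}, {"x": -0.04, "y": 0, "z": 0, "ax": 0, "ay": 0, "az": 0, "jaw": -1}, {"x": -0.055, "y": 0, "z": 0, "ax": 0, "ay": 0, "az": 0, "jaw": -1}, {"x": -0.07, "y": 0, "z": 0, "ax": 0, "ay": 0, "az": 0, "jaw": -1}, {"x": -0.085, "y": 0, "z": 0, "ax": 0, "ay": 0, "az": 0, "jaw": -1}, {"x": -0.1, "y": 0, "z": 0, "ax": 0, "ay": 0, "az": 0, "jaw": -1}, {"x": -0.115, "y": 0, "z": 0, "ax": 0, "ay": 0, "az": 0, "jaw": -1}, {"x": -0.125, "y": 0, "z": 0, "ax": 0, "ay": 0, "az": 0, "jaw": -1}, {"x": -0.13, "y": 0, "z": 0, "ax": 0, "ay": 0, "az": 0, "jaw": -1}]'

```text
time: 6.5
tool_pos: [511.7, -56.1, 20.1]
tcp_rot: [3.141, -0.0, 3.104]
contact_force: [-0.8, -0.2, 1.1]
grip_width: 0.2
finger_force: 0.5
```

Now I'll push gently to the stop in small steps.

Call:
send_rows --rows '[{"x": -0.003, "y": 0, "z": 0, "ax": 0, "ay": 0, "az": 0, "jaw": -1}, {"x": -0.006, "y": 0, "z": 0, "ax": 0, "ay": 0, "az": 0, "jaw": -1}, {"x": -0.009, "y": 0, "z": 0, "ax": 0, "ay": 0, "az": 0, "jaw": -1}, {"x": -0.012, "y": 0, "z": 0, "ax": 0, "ay": 0, "az": 0, "jaw": -1}, {"x": -0.015, "y": 0, "z": 0, "ax": 0, "ay": 0, "az": 0, "jaw": -1}, {"x": -0.018, "y": 0, "z": 0, "ax": 0, "ay": 0, "az": 0, "jaw": -1}, {"x": -0.021, "y": 0, "z": 0, "ax": 0, "ay": 0, "az": 0, "jaw": -1}, {"x": -0.024, "y": 0, "z": 0, "ax": 0, "ay": 0, "az": 0, "jaw": -1}, {"x": -0.026, "y": 0, "z": 0, "ax": 0, "ay": 0, "az": 0, "jaw": -1}, {"x": -0.026, "y": 0, "z": 0, "ax": 0, "ay": 0, "az": 0, "jaw": -1}]'

```text
time: 7.75
tool_pos: [516.9, -56.3, 20.1]
tcp_rot: [3.142, 0.0, 3.104]
contact_force: [-0.5, -0.1, -1.1]
grip_width: 0.5
finger_force: 0.2
```

Call:
send_rows --rows '[{"x": -0.002, "y": 0, "z": 0, "ax": 0, "ay": 0, "az": 0, "jaw": -1}, {"x": -0.004, "y": 0, "z": 0, "ax": 0, "ay": 0, "az": 0, "jaw": -1}, {"x": -0.006, "y": 0, "z": 0, "ax": 0, "ay": 0, "az": 0, "jaw": -1}, {"x": -0.008, "y": 0, "z": 0, "ax": 0, "ay": 0, "az": 0, "jaw": -1}, {"x": -0.01, "y": 0, "z": 0, "ax": 0, "ay": 0, "az": 0, "jaw": -1}, {"x": -0.012, "y": 0, "z": 0, "ax": 0, "ay": 0, "az": 0, "jaw": -1}, {"x": -0.014, "y": 0, "z": 0, "ax": 0, "ay": 0, "az": 0, "jaw": -1}, {"x": -0.016, "y": 0, "z": 0, "ax": 0, "ay": 0, "az": 0, "jaw": -1}, {"x": -0.018, "y": 0, "z": 0, "ax": 0, "ay": 0, "az": 0, "jaw": -1}, {"x": -0.02, "y": 0, "z": 0, "ax": 0, "ay": 0, "az": 0, "jaw": -1}]'

```text
time: 9.0
tool_pos: [517.4, -56.1, 19.9]
tcp_rot: [3.141, -0.007, 3.105]
contact_force: [-13.9, -1.4, 10.0]
grip_width: 0.4
finger_force: 6.9
```

```bash
python3 -c "
from h import *
go([478,-55.7,20],3.104)
im,d=bot.capture('top');save('t3.png',im,(300,145,370,225),7)"
```

```text
t 9.0 pos [517.4 -56.1  19.9] rot [ 3.141 -0.007  3.105] q [-0.25  0.6   1.77 -0.    0.78 -1.79] F [-13.9  -1.4  10. ] M [-0.291  2.254 -0.042] w 0.4 ff 6.851416826248169
shift [ 0.197 -0.005  0.001] turn [ 0.001 -0.007  0.001]
```

View pics/t3.png

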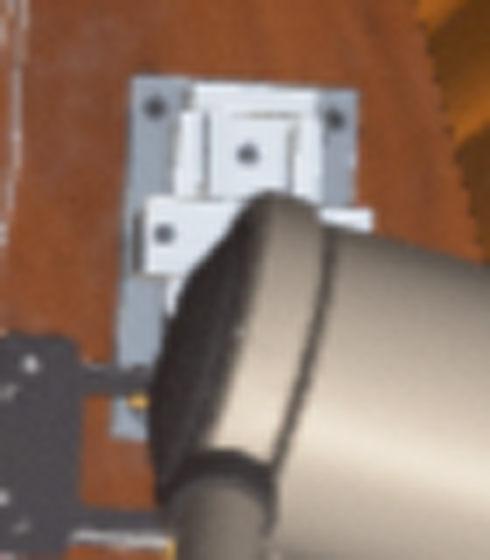

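The bar is home: its far-end hole and edge are at (247,155) and no dark pad shows before the stop. The contact force of 14 N agrees with that. I'll back off, rise and turn the wrist back, ready for the screw.

Call:
send_rows --rows '[{"x": 0.05, "y": 0, "z": 0, "ax": 0, "ay": 0, "az": 0, "jaw": -1}, {"x": 0.12, "y": 0, "z": 0, "ax": 0, "ay": 0, "az": 0, "jaw": -1}, {"x": 0.12, "y": 0, "z": -0.1, "ax": 0, "ay": 0, "az": 0, "jaw": -1}, {"x": 0.12, "y": 0, "z": -0.25, "ax": 0, "ay": 0, "az": -0.15, "jaw": -1}, {"x": 0.12, "y": 0, "z": -0.4, "ax": 0, "ay": 0, "az": -0.3, "jaw": 0}, {"x": 0.12, "y": 0, "z": -0.55, "ax": 0, "ay": 0, "az": -0.45, "jaw": 0}, {"x": 0.12, "y": 0, "z": -0.7, "ax": 0, "ay": 0, "az": -0.6, "jaw": 0}, {"x": 0.1, "y": 0, "z": -0.7, "ax": 0, "ay": 0, "az": -0.75, "jaw": 0}, {"x": 0.05, "y": 0, "z": -0.7, "ax": 0, "ay": 0, "az": -0.9, "jaw": 0}, {"x": 0, "y": 0, "z": -0.7, "ax": 0, "ay": 0, "az": -1, "jaw": 0}]'

```text
time: 10.3
tool_pos: [521.7, -56.5, 160.4]
tcp_rot: [-3.14, 0.001, -2.128]
contact_force: [-0.9, 0.0, 0.4]
grip_width: 45.5
finger_force: 0.0
```

```bash
python3 -c "
from h import *
go([596.4,-60.4,120],3.104+1.05-2*np.pi)
C=cloud('top',np.load('top0.npy'))
s=C[150:222,305:362].reshape(-1,3);s=s[(s[:,2]>70)&(s[:,2]<100)&(abs(s[:,0]-596)<9)&(abs(s[:,1]+60)<9)]
print(np.sort(s[:,2]).round(1)[::3])
"
```

```text
t 10.3 pos [521.7 -56.5 160.4] rot [-3.140e+00  1.000e-03 -2.128e+00] q [-0.25  0.4   1.63  0.    1.11 -2.84] F [-0.9  0.   0.4] M [ 0.101  0.101 -0.013] w 45.5 ff 0.0
shift [-0.181 -0.327  0.203] turn [-0.002  0.001  0.001]
[74.8 84.7 84.9 85.2 85.6 86.3 86.5 86.7 87.  87.1 87.3 87.5 87.8 88.
 88.3 88.4 88.8 89.3 90.8]
```

Call:
send_rows --rows '[{"x": -0.03, "y": -0.05, "z": 0, "ax": 0, "ay": 0, "az": 0, "jaw": 0}, {"x": -0.06, "y": -0.11, "z": 0.03, "ax": 0, "ay": 0, "az": 0, "jaw": 0}, {"x": -0.09, "y": -0.17, "z": 0.06, "ax": 0, "ay": 0, "az": 0, "jaw": 0}, {"x": -0.12, "y": -0.23, "z": 0.1, "ax": 0, "ay": 0, "az": 0, "jaw": 0}, {"x": -0.15, "y": -0.28, "z": 0.15, "ax": 0, "ay": 0, "az": 0, "jaw": 0}, {"x": -0.181, "y": -0.327, "z": 0.2, "ax": 0, "ay": 0, "az": 0, "jaw": 0}, {"x": -0.181, "y": -0.327, "z": 0.2, "ax": 0, "ay": 0, "az": 0, "jaw": 0}, {"x": -0.181, "y": -0.327, "z": 0.2, "ax": 0, "ay": 0, "az": 0, "jaw": 0}, {"x": -0.181, "y": -0.327, "z": 0.2, "ax": 0, "ay": 0, "az": 0, "jaw": 0}, {"x": -0.181, "y": -0.327, "z": 0.2, "ax": 0, "ay": 0, "az": 0, "jaw": 0}]'

```text
time: 11.55
tool_pos: [595.5, -60.6, 120.6]
tcp_rot: [-3.141, 0.0, -2.132]
contact_force: [0.5, -0.0, 0.3]
grip_width: 46.0
finger_force: 0.0
```

```bash
python3 -c "
from h import *
go([596.4,-60.4,65],3.104+1.05-2*np.pi)
im,d=bot.capture('side');save('s4.png',im,(215,90,305,180),6)"
```

```text
t 11.55 pos [595.5 -60.6 120.6] rot [-3.141  0.    -2.132] q [-0.23  0.57  1.46  0.    1.11 -2.81] F [ 0.5 -0.   0.3] M [ 0.074  0.067 -0.046] w 46.0 ff 0.0
shift [-0.003 -0.003  0.278] turn [-0.001  0.    -0.003]
```

View pics/s4.png

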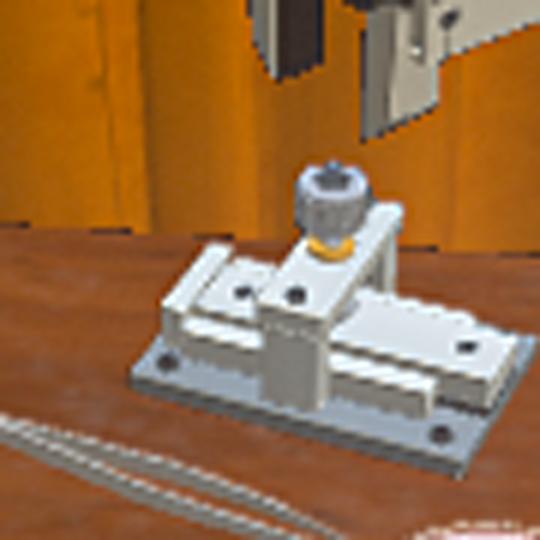

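The bar's near end is flush with the base front at about (510,370), and the two fingers straddle the head at (333,195). I'll descend and close.

Call:
send_rows --rows '[{"x": 0, "y": 0, "z": 0.06, "ax": 0, "ay": 0, "az": 0, "jaw": 0}, {"x": 0, "y": 0, "z": 0.12, "ax": 0, "ay": 0, "az": 0, "jaw": 0}, {"x": 0, "y": 0, "z": 0.18, "ax": 0, "ay": 0, "az": 0, "jaw": 0}, {"x": 0, "y": 0, "z": 0.23, "ax": 0, "ay": 0, "az": 0, "jaw": 0}, {"x": 0, "y": 0, "z": 0.275, "ax": 0, "ay": 0, "az": 0, "jaw": 0}, {"x": 0, "y": 0, "z": 0.275, "ax": 0, "ay": 0, "az": 0, "jaw": 0}, {"x": 0, "y": 0, "z": 0.275, "ax": 0, "ay": 0, "az": 0, "jaw": -0.3}, {"x": 0, "y": 0, "z": 0.275, "ax": 0, "ay": 0, "az": 0, "jaw": -0.6}, {"x": 0, "y": 0, "z": 0.275, "ax": 0, "ay": 0, "az": 0, "jaw": -1}, {"x": 0, "y": 0, "z": 0.275, "ax": 0, "ay": 0, "az": 0, "jaw": -1}]'

```text
time: 12.85
tool_pos: [596.7, -61.2, 65.9]
tcp_rot: [-3.138, 0.001, -2.132]
contact_force: [3.9, -3.4, 1.2]
grip_width: 24.8
finger_force: 30.0
```

```bash
python3 -c "
from h import *
go([596.4,-60.4,65],3.104+1.05-2*np.pi)"
```

```text
t 12.85 pos [596.7 -61.2  65.9] rot [-3.138e+00  1.000e-03 -2.132e+00] q [-0.23  0.64  1.51 -0.    0.99 -2.81] F [ 3.9 -3.4  1.2] M [-0.291 -0.555 -0.016] w 24.8 ff 29.999940991401672
shift [-0.002  0.003  0.004] turn [-0.003  0.001 -0.003]
```

Call:
send_rows --rows '[{"x": 0, "y": -0.0075, "z": 0, "ax": 0, "ay": 0, "az": 0, "jaw": -1}, {"x": 0, "y": -0.0075, "z": 0.001, "ax": 0, "ay": 0, "az": 0.1, "jaw": -1}, {"x": 0, "y": -0.0075, "z": 0.002, "ax": 0, "ay": 0, "az": 0.2, "jaw": -1}, {"x": 0, "y": -0.0075, "z": 0.003, "ax": 0, "ay": 0, "az": 0.3, "jaw": -1}, {"x": 0, "y": -0.0075, "z": 0.004, "ax": 0, "ay": 0, "az": 0.4, "jaw": -1}, {"x": 0, "y": -0.0075, "z": 0.005, "ax": 0, "ay": 0, "az": 0.5, "jaw": -1}, {"x": 0, "y": -0.0075, "z": 0.005, "ax": 0, "ay": 0, "az": 0.5, "jaw": -1}, {"x": 0, "y": -0.0075, "z": 0.005, "ax": 0, "ay": 0, "az": 0.5, "jaw": -1}, {"x": 0, "y": -0.0075, "z": 0.005, "ax": 0, "ay": 0, "az": 0.5, "jaw": -1}, {"x": 0, "y": -0.0075, "z": 0.005, "ax": 0, "ay": 0, "az": 0.5, "jaw": -1}]'

```text
time: 14.1
tool_pos: [596.7, -60.8, 64.7]
tcp_rot: [3.141, 0.0, -2.655]
contact_force: [-0.2, 1.3, 5.3]
grip_width: 24.9
finger_force: 30.0
```

```bash
cat > m.py <<'E'
from h import *
o=bot.get_obs();print(o['time'],o['tool_pos'].round(1),o['tcp_rot'].round(3),'q6',round(o['joint_positions'][5],2),'F',o['contact_force'].round(1),'M',o['moment'].round(3),'tau6',round(o['tau'][5],3))
E
python3 m.py
```

```text
14.1 [596.7 -60.8  64.7] [ 3.141  0.    -2.655] q6 -2.29 F [-0.2  1.3  5.3] M [ 0.372 -0.031  0.002] tau6 0.011
```

Call:
send_rows --rows '[{"x": 0, "y": 0, "z": 0.001, "ax": 0, "ay": 0, "az": 0.1, "jaw": -1}, {"x": 0, "y": 0, "z": 0.002, "ax": 0, "ay": 0, "az": 0.2, "jaw": -1}, {"x": 0, "y": 0, "z": 0.003, "ax": 0, "ay": 0, "az": 0.3, "jaw": -1}, {"x": 0, "y": 0, "z": 0.003, "ax": 0, "ay": 0, "az": 0.3, "jaw": -1}, {"x": 0, "y": 0, "z": 0.003, "ax": 0, "ay": 0, "az": 0.3, "jaw": -1}, {"x": 0, "y": 0, "z": 0.003, "ax": 0, "ay": 0, "az": 0.3, "jaw": -1}, {"x": 0, "y": 0, "z": 0.003, "ax": 0, "ay": 0, "az": 0.3, "jaw": -1}, {"x": 0, "y": 0, "z": 0.003, "ax": 0, "ay": 0, "az": 0.3, "jaw": -1}, {"x": 0, "y": 0, "z": 0.003, "ax": 0, "ay": 0, "az": 0.3, "jaw": -1}, {"x": 0, "y": 0, "z": 0.003, "ax": 0, "ay": 0, "az": 0.3, "jaw": -1}]'

```text
time: 15.35
tool_pos: [596.7, -60.5, 64.1]
tcp_rot: [3.14, 0.0, -2.969]
contact_force: [1.0, 1.9, 5.6]
grip_width: 24.7
finger_force: 30.0
```

```bash
python3 m.py
```

```text
15.35 [596.7 -60.5  64.1] [ 3.14   0.    -2.969] q6 -1.97 F [1.  1.9 5.6] M [ 0.556 -0.126  0.002] tau6 0.024
```

Call:
send_rows --rows '[{"x": 0, "y": 0, "z": 0.001, "ax": 0, "ay": 0, "az": 0.1, "jaw": -1}, {"x": 0, "y": 0, "z": 0.002, "ax": 0, "ay": 0, "az": 0.2, "jaw": -1}, {"x": 0, "y": 0, "z": 0.003, "ax": 0, "ay": 0, "az": 0.3, "jaw": -1}, {"x": 0, "y": 0, "z": 0.003, "ax": 0, "ay": 0, "az": 0.3, "jaw": -1}, {"x": 0, "y": 0, "z": 0.003, "ax": 0, "ay": 0, "az": 0.3, "jaw": -1}, {"x": 0, "y": 0, "z": 0.003, "ax": 0, "ay": 0, "az": 0.3, "jaw": -1}, {"x": 0, "y": 0, "z": 0.003, "ax": 0, "ay": 0, "az": 0.3, "jaw": -1}, {"x": 0, "y": 0, "z": 0.003, "ax": 0, "ay": 0, "az": 0.3, "jaw": -1}, {"x": 0, "y": 0, "z": 0.003, "ax": 0, "ay": 0, "az": 0.3, "jaw": -1}, {"x": 0, "y": 0, "z": 0.003, "ax": 0, "ay": 0, "az": 0.3, "jaw": -1}]'

```text
time: 16.6
tool_pos: [597.0, -60.2, 64.1]
tcp_rot: [3.14, 0.001, 3.0]
contact_force: [0.6, 3.7, 8.0]
grip_width: 24.7
finger_force: 30.0
```

```bash
python3 m.py
```

```text
16.6 [597.  -60.2  64.1] [3.14e+00 1.00e-03 3.00e+00] q6 -1.66 F [0.6 3.7 8. ] M [ 0.81  -0.053  0.206] tau6 0.215
```

The resistance has risen to about 0.2 N m, so the foot is seating. I'll take small steps now and relieve the vertical preload.

Call:
send_rows --rows '[{"x": 0, "y": 0, "z": -0.003, "ax": 0, "ay": 0, "az": 0.05, "jaw": -1}, {"x": 0, "y": 0, "z": -0.005, "ax": 0, "ay": 0, "az": 0.1, "jaw": -1}, {"x": 0, "y": 0, "z": -0.005, "ax": 0, "ay": 0, "az": 0.1, "jaw": -1}, {"x": 0, "y": 0, "z": -0.005, "ax": 0, "ay": 0, "az": 0.1, "jaw": -1}, {"x": 0, "y": 0, "z": -0.005, "ax": 0, "ay": 0, "az": 0.1, "jaw": -1}, {"x": 0, "y": 0, "z": -0.005, "ax": 0, "ay": 0, "az": 0.1, "jaw": -1}, {"x": 0, "y": 0, "z": -0.005, "ax": 0, "ay": 0, "az": 0.1, "jaw": -1}, {"x": 0, "y": 0, "z": -0.005, "ax": 0, "ay": 0, "az": 0.1, "jaw": -1}, {"x": 0, "y": 0, "z": -0.005, "ax": 0, "ay": 0, "az": 0.1, "jaw": -1}, {"x": 0, "y": 0, "z": -0.005, "ax": 0, "ay": 0, "az": 0.1, "jaw": -1}]'

```text
time: 17.85
tool_pos: [596.9, -60.2, 64.2]
tcp_rot: [3.14, -0.0, 2.896]
contact_force: [1.8, 5.0, 4.0]
grip_width: 24.9
finger_force: 30.0
```

```bash
python3 m.py
```

```text
17.85 [596.9 -60.2  64.2] [ 3.14  -0.     2.896] q6 -1.56 F [1.8 5.  4. ] M [ 1.175 -0.449  0.272] tau6 0.241
```

Call:
send_rows --rows '[{"x": 0, "y": 0.003, "z": -0.002, "ax": 0, "ay": 0, "az": 0.03, "jaw": -1}, {"x": 0, "y": 0.006, "z": -0.003, "ax": 0, "ay": 0, "az": 0.06, "jaw": -1}, {"x": 0, "y": 0.006, "z": -0.003, "ax": 0, "ay": 0, "az": 0.06, "jaw": -1}, {"x": 0, "y": 0.006, "z": -0.003, "ax": 0, "ay": 0, "az": 0.06, "jaw": -1}, {"x": 0, "y": 0.006, "z": -0.003, "ax": 0, "ay": 0, "az": 0.06, "jaw": -1}, {"x": 0, "y": 0.006, "z": -0.003, "ax": 0, "ay": 0, "az": 0.06, "jaw": -1}, {"x": 0, "y": 0.006, "z": -0.003, "ax": 0, "ay": 0, "az": 0.06, "jaw": -1}, {"x": 0, "y": 0.006, "z": -0.003, "ax": 0, "ay": 0, "az": 0.06, "jaw": -1}, {"x": 0, "y": 0.006, "z": -0.003, "ax": 0, "ay": 0, "az": 0.06, "jaw": -1}, {"x": 0, "y": 0.006, "z": -0.003, "ax": 0, "ay": 0, "az": 0.06, "jaw": -1}]'

```text
time: 19.1
tool_pos: [596.9, -60.1, 64.3]
tcp_rot: [3.141, -0.0, 2.832]
contact_force: [2.6, 3.7, -2.2]
grip_width: 24.8
finger_force: 30.0
```

```bash
python3 m.py;python3 -c "
from h import *
for i in range(4):
    bot.capture('top');o=bot.get_obs();print(o['moment'].round(3),o['tau'][5].round(3))"
```

```text
19.1 [596.9 -60.1  64.3] [ 3.141 -0.     2.832] q6 -1.49 F [ 2.6  3.7 -2.2] M [ 1.048 -0.607  0.279] tau6 0.255
[ 0.946 -0.509  0.224] 0.255
[ 0.981 -0.559  0.256] 0.255
[ 0.959 -0.554  0.282] 0.255
[ 1.074 -0.555  0.287] 0.255
```

tau6 reads a steady 0.255 and climbs about 0.23 N m per rad. Another 0.17 rad or so brings it to about 0.295.

Call:
send_rows --rows '[{"x": 0, "y": 0.003, "z": 0, "ax": 0, "ay": 0, "az": 0.05, "jaw": -1}, {"x": 0, "y": 0.003, "z": 0.001, "ax": 0, "ay": 0, "az": 0.1, "jaw": -1}, {"x": 0, "y": 0.003, "z": 0.001, "ax": 0, "ay": 0, "az": 0.16, "jaw": -1}, {"x": 0, "y": 0.003, "z": 0.001, "ax": 0, "ay": 0, "az": 0.16, "jaw": -1}, {"x": 0, "y": 0.003, "z": 0.001, "ax": 0, "ay": 0, "az": 0.16, "jaw": -1}, {"x": 0, "y": 0.003, "z": 0.001, "ax": 0, "ay": 0, "az": 0.16, "jaw": -1}, {"x": 0, "y": 0.003, "z": 0.001, "ax": 0, "ay": 0, "az": 0.16, "jaw": -1}, {"x": 0, "y": 0.003, "z": 0.001, "ax": 0, "ay": 0, "az": 0.16, "jaw": -1}, {"x": 0, "y": 0.003, "z": 0.001, "ax": 0, "ay": 0, "az": 0.16, "jaw": -1}, {"x": 0, "y": 0.003, "z": 0.001, "ax": 0, "ay": 0, "az": 0.16, "jaw": -1}]'

```text
time: 20.55
tool_pos: [597.2, -59.7, 64.3]
tcp_rot: [-3.142, -0.0, 2.664]
contact_force: [1.3, 2.3, -0.4]
grip_width: 24.7
finger_force: 30.0
```

```bash
python3 m.py;python3 -c "
from h import *
for i in range(4):
    bot.capture('top');o=bot.get_obs();print(o['moment'].round(3),o['tau'][5].round(3))"
```

```text
20.55 [597.2 -59.7  64.3] [-3.142 -0.     2.664] q6 -1.32 F [ 1.3  2.3 -0.4] M [ 0.422 -0.381  0.26 ] tau6 0.281
[ 0.433 -0.373  0.326] 0.281
[ 0.443 -0.376  0.293] 0.281
[ 0.383 -0.349  0.253] 0.281
[ 0.379 -0.365  0.289] 0.281
```

Call:
send_rows --rows '[{"x": 0, "y": 0, "z": 0, "ax": 0, "ay": 0, "az": 0.04, "jaw": -1}, {"x": 0, "y": 0, "z": 0, "ax": 0, "ay": 0, "az": 0.09, "jaw": -1}, {"x": 0, "y": 0, "z": 0, "ax": 0, "ay": 0, "az": 0.09, "jaw": -1}, {"x": 0, "y": 0, "z": 0, "ax": 0, "ay": 0, "az": 0.09, "jaw": -1}, {"x": 0, "y": 0, "z": 0, "ax": 0, "ay": 0, "az": 0.09, "jaw": -1}, {"x": 0, "y": 0, "z": 0, "ax": 0, "ay": 0, "az": 0.09, "jaw": -1}, {"x": 0, "y": 0, "z": 0, "ax": 0, "ay": 0, "az": 0.09, "jaw": -1}, {"x": 0, "y": 0, "z": 0, "ax": 0, "ay": 0, "az": 0.09, "jaw": -1}, {"x": 0, "y": 0, "z": 0, "ax": 0, "ay": 0, "az": 0.09, "jaw": -1}, {"x": 0, "y": 0, "z": 0, "ax": 0, "ay": 0, "az": 0.09, "jaw": -1}]'

```text
time: 22.0
tool_pos: [597.3, -59.6, 64.3]
tcp_rot: [3.141, 0.0, 2.57]
contact_force: [2.9, 2.1, -0.6]
grip_width: 24.6
finger_force: 30.0
```

```bash
python3 m.py;python3 -c "
from h import *
for i in range(4):
    bot.capture('top');o=bot.get_obs();print(o['moment'].round(3),o['tau'][5].round(3))"
```

```text
22.0 [597.3 -59.6  64.3] [3.141 0.    2.57 ] q6 -1.23 F [ 2.9  2.1 -0.6] M [ 0.478 -0.424  0.288] tau6 0.302
[ 0.499 -0.539  0.309] 0.302
[ 0.499 -0.521  0.354] 0.302
[ 0.444 -0.491  0.285] 0.302
[ 0.533 -0.446  0.319] 0.302
```

At about 0.30 N m it's right. I'll open the jaws and lift straight up.

Call:
send_rows --rows '[{"x": 0, "y": 0, "z": 0, "ax": 0, "ay": 0, "az": 0, "jaw": 0}, {"x": 0, "y": 0, "z": 0, "ax": 0, "ay": 0, "az": 0, "jaw": 0}, {"x": 0, "y": 0, "z": 0, "ax": 0, "ay": 0, "az": 0, "jaw": 0}, {"x": 0, "y": 0, "z": 0, "ax": 0, "ay": 0, "az": 0, "jaw": 0}, {"x": 0, "y": 0, "z": -0.08, "ax": 0, "ay": 0, "az": 0, "jaw": 0}, {"x": 0, "y": 0, "z": -0.2, "ax": 0, "ay": 0, "az": 0, "jaw": 0}, {"x": 0, "y": 0, "z": -0.35, "ax": 0, "ay": 0, "az": 0, "jaw": 0}, {"x": 0, "y": 0, "z": -0.5, "ax": 0, "ay": 0, "az": 0, "jaw": 0}, {"x": 0, "y": 0, "z": -0.5, "ax": 0, "ay": 0, "az": 0, "jaw": 0}, {"x": 0, "y": 0, "z": -0.5, "ax": 0, "ay": 0, "az": 0, "jaw": 0}]'

```text
time: 23.45
tool_pos: [596.9, -59.6, 164.1]
tcp_rot: [-3.142, -0.0, 2.57]
contact_force: [-0.3, 0.0, -0.6]
grip_width: 46.0
finger_force: 0.0
```

```bash
python3 m.py;python3 -c "
from h import *
im,d=bot.capture('side');save('s5.png',im,(200,80,330,220),4)"
```

```text
23.45 [596.9 -59.6 164.1] [-3.142 -0.     2.57 ] q6 -1.23 F [-0.3  0.  -0.6] M [-0.081  0.069 -0.018] tau6 0.0
```

View pics/s5.png

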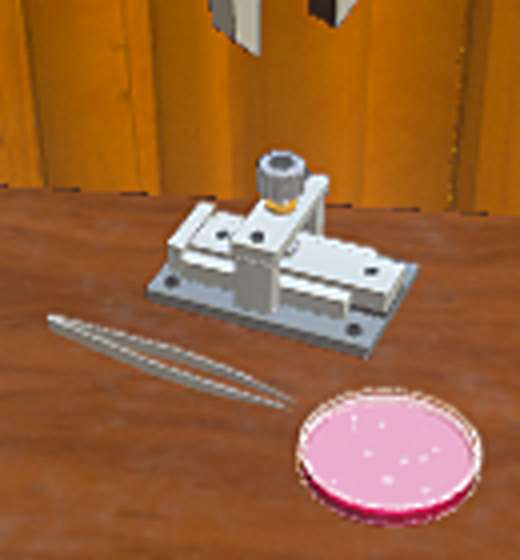

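The bar is home, with its near end flush at about (400,290). The head at (282,178) is screwed down close above the bush, and the jaws are clear of it. The dish and forceps haven't moved. I'm handing in the job.

```bash
python3 -c "
from h import *
print(bot.close_job())"
```

```text
the job is handed in; nothing more can be done
None
```

The bar is home against the end stop and clamped at about 0.30 N m, with the gripper released and clear; the dish and forceps look unmoved, the arm stayed clear of the slide box, and the job was handed in at about 23.5 s with no verdict returned.

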